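# Slide the sample carrier home in the loader

## Task

Push the tube carrier along the loader's rails with the fingertips until it drops into the locating notches and sits there level, then back away from it. Only push it: do not pick it up or tip it, and leave the bottle, the beaker and the tip box where they stand.

Things in the scene. Friction and masses are not known exactly. Their poses are not given: they have to be found in the camera images.
- loader: Fixed loader: grey base 150 x 340 mm, two aluminium rails 32 mm wide along y, centred at x = -45 and +45 mm, tops 34 mm above the bench, channel between (floor 8 mm high). Dark guide strips outside them, 52 mm high, leave the carrier 2 mm each side. White housing 75 mm high from y = 170 to 230 mm. Origin: centre of the base's underside. y: the way the carrier is to be slid; z up.
- seat (a point): Point fixed on the loader's middle line, 27 mm above the bench: the carrier's origin comes here when home (3 mm play along). Each foot has its own notch in the rail tops, 20 mm long, 7 mm deep: 50 mm ahead (outer lanes) and 50 mm behind (inner lanes) of this point. No other stop: a carrier can be shoved past. Axes as the loader's.
- carrier: Loose carrier, 0.5 to 0.95 kg: white board 126 mm (x) by 140 mm (y, the sliding way), 10 to 18 mm above the origin, which is its centre, level with the soles of its four 10 mm feet (14 mm long). Grey block with fixed tubes from y = -13 to 57 mm, tops 63 mm up. Starts riding the rails (origin 34 mm above the bench), 80 to 140 mm short of home; drops 7 mm there.
- push_face (a point): Centre of the outer face of the upright white push plate at the carrier's trailing end (carrier y = -70 mm), 26 mm above the carrier's origin. The plate is 80 mm wide, 6 mm thick, from 10 to 47 mm above that origin. Axes as the carrier's.
- reagent: Bystander: loose brown capped bottle, 56 mm across, 115 mm high, on the bench beside the loader. Origin: centre of its underside.
- beaker: Bystander: loose glass beaker, 64 mm across, 85 mm high, on the bench beside the loader. Origin: centre of its underside.
- tipbox: Bystander: loose closed pipette-tip box, grey with an orange lid, 75 x 110 x 55 mm high, on the bench on the robot's side of the loader. Origin: centre of its underside.
Things that resemble listed ones, but are neither listed nor needed, are in the scene too. There is more than one size of the carrier; the job needs the smaller.

How it is judged:
By the outcome, as a careful person would: the job done as asked, in the order asked, and still so for the second after the job is handed in, with the robot touching nothing.
It also fails if it takes over 32 s, if anything falls off the work surface, if the arm or the gripper's body presses on something with over 40 N, if the wrist force passes 120 N, or if a joint passes its speed limit or range.

## Robot

A 6-joint arm with a two-finger parallel gripper is mounted at the origin on the work surface. World frame = base frame: x ahead of the robot, y to its left, z up, the work surface at z = 0. Lengths are in m, angles in rad, forces in N, time in s.
With the tool pointing down it reaches from about 0.275 to 0.825 m from the base axis. Payload 4.9 kg.
Tool frame: the origin (TCP) lies midway between the tips of the shut fingers; the grasp point (between the pads) lies 19 mm behind it (grip_point_offset is the distance from the TCP to the grasp point, in m); z points along the fingers, x is the direction in which the jaws open and shut, and the axes are right-handed (so a half turn about z gives the same grasp; the last joint's range is limited). The gripper opens to 85 mm and grips with 20 to 120 N. Pads are 22 mm wide; open, the fingers measure 114 mm over their backs; the gripper's body (76 mm by 85 mm) begins 54 mm behind the grasp point. The pads swing forward as they close: fully open they stand 13 mm farther back than shut.
Start: joints at [-1.353, 0.326, -0.193, 1.052, 0, 1.437], TCP at [0.19, -0.516, 0.231] pointing down, gripper open.
Joint ranges: [-2.65, 2.65], [-0.97, 1.79], [-1.3, 1.35], [-1.93, 2.1], [-1.47, 1.37], [-3.14, 3.14]. Speed limits (rad/s): [2.57, 2.57, 3.14, 3.14, 3.14, 3.14].

## Interface

Orientations are given as a rotation vector (axis times angle).
In Python, from cell import * gives the robot as it stands. Calls block until the motion is done:
- movep(position, orientation): joint-space move of the TCP to a pose.
- move_l(position, velocity=0.15, rot=None, until_force=None): straight line of the TCP; rot=None keeps the orientation; velocity is the mean speed in m/s. With until_force (N) it stops when the force on the tool has changed by that much, and returns True; else False.
- set_joints(angles): joint-space move.
- let_go() and grab(newtons=None): open the fingers fully, or close them until they stop; newtons is the grip in N (None keeps the last).
- sleep(seconds).
- ik(position, orientation): joint angles nearest the present ones, or None.
- get_state(): the state.
- grab_frame(name): name is "scene" or "top"; returns a dict with "img" (420x560x3 uint8, red, green, blue), "fx", "fy", "cx", "cy" (pixels), "cam_to_world" (4x4, takes a point from camera to world coordinates). Camera axes: x right, y down, z forward; pixel columns grow to the right and rows downward; lengths in m; the calibration is good to about 2 mm. A picture is of the moment at which its call begins. There is no depth.
A pose or a line that the arm cannot do raises MotionError and nothing moves.
- sign_off(): hands the job in, once; it reports no verdict.
Trained networks look in the newest picture that a camera, given by its name, has taken for a name from the list of things; names that differ only in an ending like _2 or _b are one class to them, and where a whole thing is asked for, a point or a joint stands for the part that bears it (a point fixed in the world has none). Each returns a list of dicts, best first, with "score" (0 to 1); they miss things now and then, are a little off and sometimes report something else, mostly with a low value. They report only what shows in the picture. A call takes as long as a camera call. They do not tell look-alikes from the thing itself.
- spot_in(camera, name): "centre" ([column, row] in pixels, amid what is visible of it).
- silhouettes(camera, name): "mask" (420x560 bool, what is visible of it) and "centre" ([column, row] in pixels, amid what is visible of it).
- tip_of(camera, name): "centre" ([column, row] in pixels: a listed point, or the origin of a listed thing).
The state is a dict: "clock": time; "q": joint angles; "joint_velocities": joint speeds; "tau": joint torques, N m; "position": TCP position; "eef_rot": TCP orientation; "contact_force": force on the tool from outside, world axes, zero at the start; "wrist_torque": the same for the moment, N m; "finger_gap": opening from 0.0 (shut) to 1.0 (fully open).
Only numpy, scipy, OpenCV 4.12 (cv2) and the standard library are available. Lean on these libraries where they do the work, as an engineer would, in place of code of your own. Each camera call takes 0.05 s, during which the arm holds its last target. There are 200 camera calls.

## Working session

There is one attempt and no reset: what is moved stays moved. The work goes in short steps, each a Python script; the robot and the scene stay as the last script left them, time stands still between calls to the robot, and variables do not carry over. Pictures are saved under pics/ and viewed, about 8 in all and at most 12, crops included, and the job is handed in when it is done.

```bash
mkdir -p pics; ls
python3 - <<'E'
from cell import *
import cv2,numpy as np
for c in("scene","top"):
    f=grab_frame(c);cv2.imwrite(f"pics/{c}0.png",f["img"][:,:,::-1])
    print(c,f["fx"],f["fy"],f["cx"],f["cy"],np.round(f["cam_to_world"],4).tolist())
    for n in("loader","seat","carrier","push_face","reagent","beaker","tipbox"):
        print(n,[(np.round(d["centre"],1).tolist(),round(d["score"],2)) for d in tip_of(c,n)])
print(get_state())
E
```

```text
pics
scene 413.78632643270635 413.78632643270635 277.76460846576595 209.1134592188701 [[0.6961, 0.5396, -0.4735, 0.9875], [0.7179, -0.5181, 0.465, -0.4826], [0.0055, -0.6636, -0.7481, 0.7525], [0.0, 0.0, 0.0, 1.0]]
loader [([292.1, 209.9], 0.96)]
seat [([307.4, 187.6], 0.69)]
carrier [([277.0, 213.9], 0.92), ([151.0, 271.2], 0.57)]
push_face [([190.1, 263.4], 0.78), ([256.0, 225.6], 0.63)]
reagent [([341.1, 259.7], 0.74)]
beaker []
tipbox [([268.0, 154.9], 0.79)]
top 459.5918143335649 459.5918143335649 277.40253789509325 209.96730974354313 [[-0.0077, -0.9974, 0.0718, 0.4844], [-0.9994, 0.0053, -0.0335, -0.0523], [0.0331, -0.072, -0.9969, 1.0761], [0.0, 0.0, 0.0, 1.0]]
loader [([239.0, 223.2], 0.58)]
seat [([206.4, 226.3], 0.64), ([288.6, 215.2], 0.31)]
carrier [([263.1, 222.6], 0.85), ([381.4, 263.0], 0.74), ([203.3, 232.1], 0.5)]
push_face [([292.9, 213.9], 0.97), ([357.0, 232.1], 0.74)]
reagent [([247.9, 149.0], 0.75)]
beaker [([182.7, 158.3], 0.93)]
tipbox [([198.6, 303.7], 0.64)]
{'clock': 0.8, 'q': array([-1.35321090e+00,  3.26172464e-01, -1.92588414e-01,  1.05200110e+00,
        7.81774350e-06,  1.43661885e+00]), 'joint_velocities': array([ 0.00104313, -0.00076693,  0.0022829 ,  0.00177075, -0.00136459,
       -0.00023362]), 'tau': array([-3.21145908e-04, -4.43272519e+01,  2.62745762e+01,  7.86507917e-04,
       -1.90198480e-04,  2.51372384e-06]), 'position': array([ 0.18953441, -0.51633742,  0.23130025]), 'eef_rot': array([ 2.57585533e+00, -1.79846150e+00,  4.80218357e-05]), 'contact_force': array([-0.05103046, -0.58171998, -0.4622148 ]), 'wrist_torque': array([-0.01127797, -0.01768753, -0.02173387]), 'finger_gap': 1.0013477003716356}
```

View pics/top0.png

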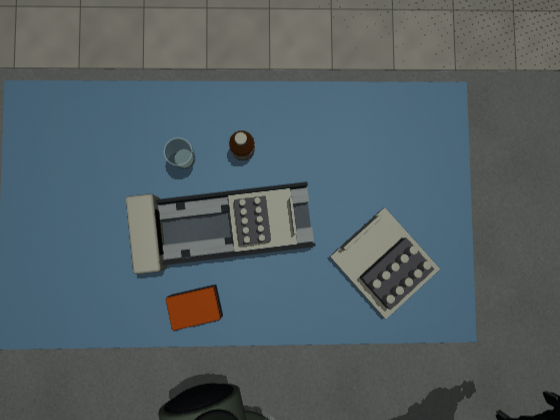

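View pics/scene0.png

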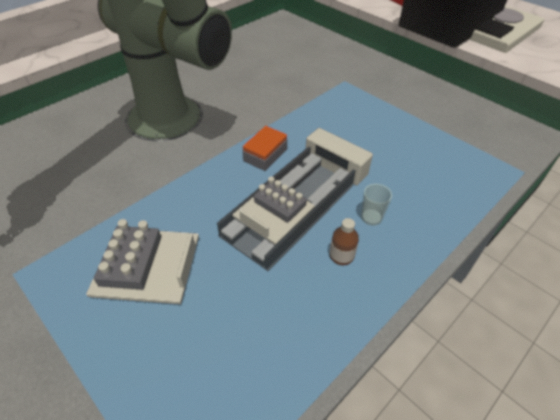

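The top view shows the loader running from (310,215) to its housing at (145,233). The small carrier is at (262,220) with its push plate at about (293,213). The notches are at about (180,206), (187,251) and (226,209). The carrier at (384,263) is the larger look-alike. I'll zoom in to pick corners.

```bash
cat > h.py <<'E'
from cell import *
import cv2,numpy as np
def ray(f,uv,z):
    T=np.array(f["cam_to_world"]);d=T[:3,:3]@[(uv[0]-f["cx"])/f["fx"],(uv[1]-f["cy"])/f["fy"],1]
    return T[:3,3]+d*(z-T[2,3])/d[2]
def proj(f,P):
    T=np.array(f["cam_to_world"]);p=(np.atleast_2d(P)-T[:3,3])@T[:3,:3]
    return np.c_[p[:,0]/p[:,2]*f["fx"]+f["cx"],p[:,1]/p[:,2]*f["fy"]+f["cy"]]
def crop(f,c0,c1,r0,r1,k,name,pts=None):
    im=cv2.resize(f["img"][r0:r1,c0:c1,::-1],None,fx=k,fy=k,interpolation=cv2.INTER_CUBIC)
    im=cv2.convertScaleAbs(im,alpha=1.5)
    for p in (pts if pts is not None else []):
        cv2.circle(im,tuple(np.int32((np.array(p)-[c0,r0]+.5)*k)),3,(0,0,255),1)
    cv2.imwrite(name,im)
E
python3 - <<'E'
from h import *
f=grab_frame("top");crop(f,120,320,180,280,4,"pics/t1.png")
for uv,z in [((206.4,226.3),.027),((292.9,213.9),.06),((263.1,222.6),.034),((239,223.2),0),((198.6,303.7),0),((248,149),0),((182.7,158.3),0)]: print(np.round(ray(f,uv,z),4))
E
```

```text
[0.5236 0.0741 0.027 ]
[ 0.5486 -0.1208  0.06  ]
[ 0.5309 -0.0547  0.034 ]
[0.5314 0.0015 0.    ]
[0.3465 0.0946 0.    ]
[ 0.7069 -0.02    0.    ]
[0.6849 0.1334 0.    ]
```

View pics/t1.png

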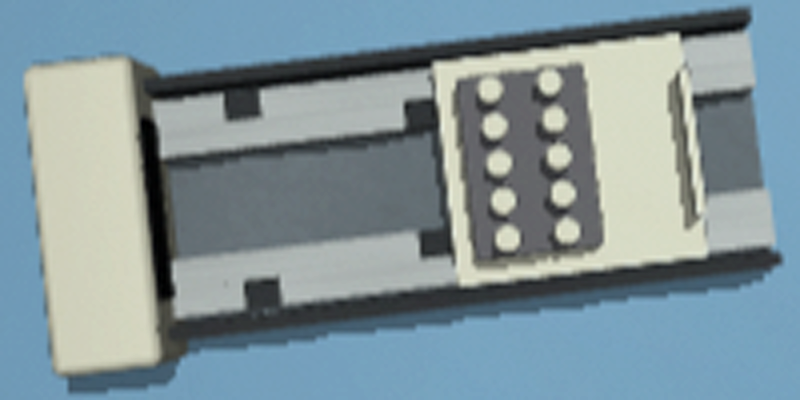

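Run:
```python
from h import *
from scipy.optimize import least_squares
f=grab_frame("top")
C=lambda L:np.array(L,float)/4+[120,180]-.5
obs=C([(756,92),(771,190),(229,118),(260,117),(246,281),(277,281),(405,102),(420,234),(433,62),(682,33),(708,257),(462,285)])
def model(p):
    x,y,a,s,w,c=p
    P=[(.029,-.17,.034),(-.029,-.17,.034),(w,s+.06,.034),(w,s+.04,.034),(-w,s+.06,.034),(-w,s+.04,.034),(w,s-.04,.034),(-w,s-.04,.034)]+[(sx*.063,c+sy*.07,.052) for sx,sy in((1,1),(1,-1),(-1,-1),(-1,1))]
    P=np.array(P);R=np.array([[np.cos(a),-np.sin(a)],[np.sin(a),np.cos(a)]])
    return np.c_[P[:,:2]@R.T+[x,y],P[:,2]]
r=least_squares(lambda p:(proj(f,model(p))-obs).ravel(),[.53,0,.05,.07,.045,-.05])
print(np.round(r.x,4));print(np.round(r.fun.reshape(-1,2),1).tolist())
x,y,a,s,w,c=r.x
R=np.array([[np.cos(a),-np.sin(a)],[np.sin(a),np.cos(a)]])
print("travel",s-c,"seat",R@[0,s]+[x,y],"face",R@[0,c-.07]+[x,y])
# cross-check with scene camera
g=grab_frame("scene");m=model(r.x)
crop(g,200,400,110,280,4,"pics/s1.png",proj(g,m))
np.save("fit.npy",r.x)
```

```text
[ 0.5316  0.0067  0.1078  0.0702  0.0434 -0.0602]
[[0.3, -1.1], [-0.4, -0.4], [-0.3, 0.9], [0.8, 0.2], [-0.7, -1.5], [0.5, -2.5], [-0.2, -0.0], [0.2, 5.1], [0.3, -0.4], [0.2, -0.1], [0.3, -0.2], [-0.8, 0.1]]
travel 0.13031994177714887 seat [0.52404425 0.07648448] face [ 0.54560493 -0.12267178]
```

View pics/s1.png

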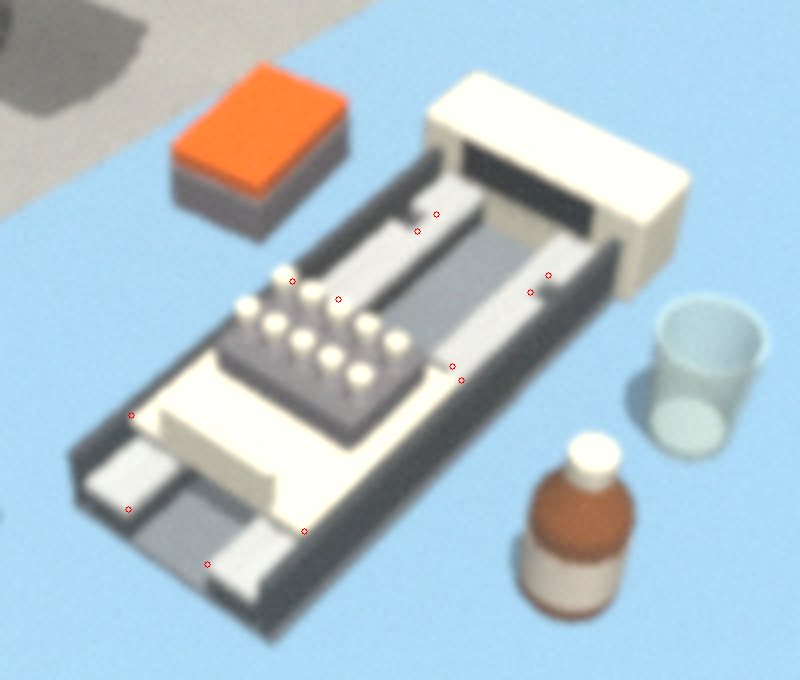

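The scene view confirms the fit: the reprojected points land on the notches, rail ends and board corners. The 5 px outlier is one corner I mispicked, and it doesn't affect the along-rail position. Travel is about 130 mm. Next I'll shut the fingers, push to about 8 mm short, and look.

```bash
cat >> h.py <<'E'
from scipy.spatial.transform import Rotation as Ro
x,y,a,s,w,c=np.load("fit.npy")
X=np.array([np.cos(a),np.sin(a),0]);Y=np.array([-np.sin(a),np.cos(a),0])
def W(lx,ly,z): return np.array([x,y,0])+lx*X+ly*Y+[0,0,z]
ROT=Ro.from_matrix(np.c_[X,-Y,[0,0,-1]]).as_rotvec()
def lo(): 
    q=get_state();d=q["position"]-[x,y,0];return np.round([d@X,d@Y,d[2],q["contact_force"]@Y,q["contact_force"][2],q["clock"]],4)
H=.011 # finger half width along push
Z=.055
E
python3 - <<'E'
from h import *
grab(20)
movep(W(0,c-.07-.045,.16),ROT)
move_l(W(0,c-.07-.045,Z),.12)
print(lo())
print(move_l(W(0,c-.07-H+.015,Z),.04,until_force=2.0),lo())
move_l(W(0,s-.07-H-.010,Z),.05)
print(lo())
f=grab_frame("top");crop(f,120,320,180,280,4,"pics/t2.png")
E
```

```text
[ 6.0000e-04 -1.7560e-01  5.5700e-02 -4.8200e-02  1.3070e-01  4.5833e+00]
True [-5.000e-04 -1.398e-01  5.460e-02  4.822e-01  2.743e-01  5.425e+00]
[ 0.     -0.021   0.055  -2.7646 -2.1952  7.975 ]
```

View pics/t2.png

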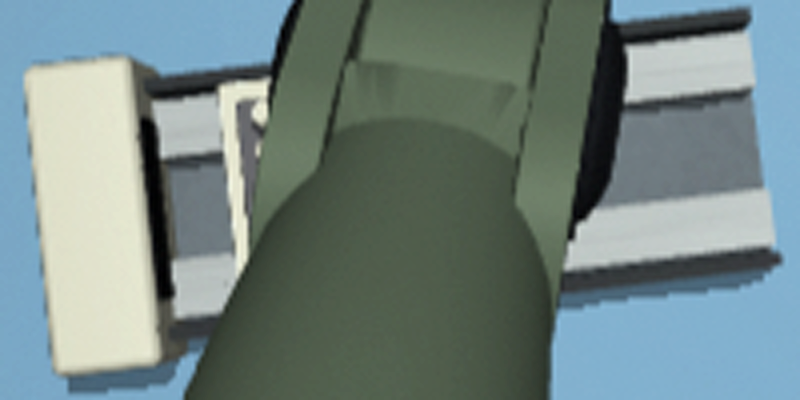

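The arm hides most of the carrier, but the board's leading corner is visible at crop (219,85). I'll compare that with the expected position, then push slowly in small steps with force monitoring.

Run:
```python
from h import *
f=grab_frame("top")
d=ray(f,np.array([219,85])/4+[120,180]-.5,.052)-[x,y,0]; print("corner lx,ly",d@X,d@Y,"home",s+.07)
z0=lo()[1]
for k in range(1,13):
    t=s-.07-H-.010+.001*k
    hit=move_l(W(0,t,Z),.012,until_force=8)
    print(k,hit,lo())
    if hit: break
f=grab_frame("scene");crop(f,200,400,110,280,4,"pics/s2.png")
```

```text
corner lx,ly 0.0626297623238443 0.12967824493313407 home 0.14015409254750832
1 False [ 0.     -0.0198  0.055  -3.1878 -1.8438  8.325 ]
2 False [-0.     -0.0187  0.055  -2.0323 -2.1495  8.575 ]
3 False [-0.     -0.0177  0.055  -1.9988 -1.295   8.825 ]
4 False [-0.     -0.0167  0.055  -2.7568 -1.0822  9.075 ]
5 False [-0.     -0.0157  0.055  -3.0617 -1.438   9.325 ]
6 False [-1.0000e-04 -1.4700e-02  5.5000e-02 -3.1928e+00 -1.7721e+00  9.5750e+00]
7 False [-0.     -0.0131  0.055   0.1309 -0.5716  9.825 ]
8 False [ 0.     -0.0129  0.055  -1.7786  0.4995 10.075 ]
9 False [ 1.0000e-04 -1.2100e-02  5.5100e-02 -3.2172e+00 -3.4070e-01  1.0325e+01]
10 False [ 1.0000e-04 -1.0900e-02  5.5000e-02 -3.7326e+00  6.0760e-01  1.0575e+01]
11 False [ 1.0000e-04 -9.8000e-03  5.5100e-02 -3.0521e+00 -1.1305e+00  1.0825e+01]
12 False [ 1.0000e-04 -8.8000e-03  5.5100e-02 -2.7085e+00  9.2410e-01  1.1075e+01]
```

View pics/s2.png

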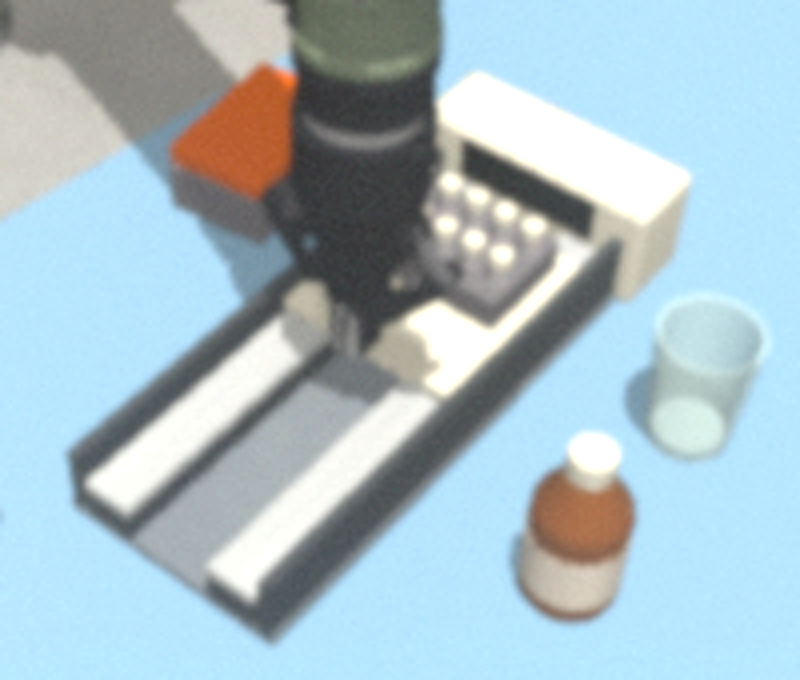

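Run:
```python
from h import *
move_l(W(0,-.075,Z),.08)
move_l(W(0,-.10,.16),.12)
g=grab_frame("scene")
o=-.0088+.0105+.07
for nm,h in(("rail",.034),("home",.027)):
    print(nm,np.round((proj(g,[W(.063,o-.07,h+.018),W(-.063,o-.07,h+.018),W(.063,o+.07,h+.018),W(.04,o-.07,h+.047),W(-.04,o-.07,h+.047)])-[200+100,110])*5,0).tolist())
crop(g,250,370,130,230,6,"pics/s3.png")
print((proj(g,[W(.063,o-.07,h+.018) for h in(.034,.027)]+[W(-.063,o-.07,h+.018) for h in(.034,.027)]+[W(l,o-.07,h+.047) for l in (.04,-.04) for h in(.034,.027)])-[250,130]+.5)*6)
f=grab_frame("top");crop(f,120,320,180,280,4,"pics/t3.png"); print(lo())
```

```text
rail [[64.0, 484.0], [-147.0, 358.0], [234.0, 321.0], [27.0, 416.0], [-110.0, 336.0]]
home [[63.0, 494.0], [-147.0, 369.0], [232.0, 331.0], [26.0, 427.0], [-110.0, 347.0]]
[[379.38867001 463.53981185]
 [378.12690054 475.79606935]
 [126.27579876 313.13703342]
 [126.40626159 325.53112759]
 [335.2783985  382.44702102]
 [334.24744584 395.31494598]
 [170.88006457 286.6768537 ]
 [170.77363245 299.61536847]]
[-6.0000e-04 -9.9600e-02  1.5910e-01  1.1059e+00  3.2380e-01  1.3250e+01]
```

View pics/s3.png

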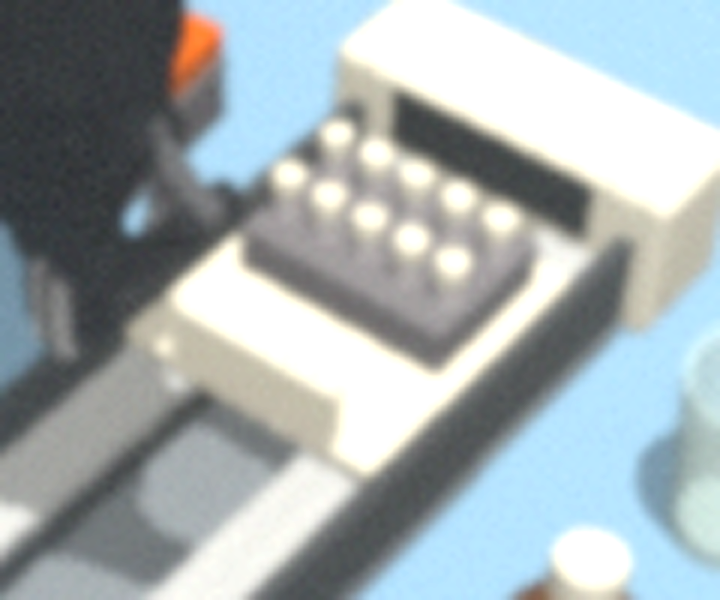

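View pics/t3.png

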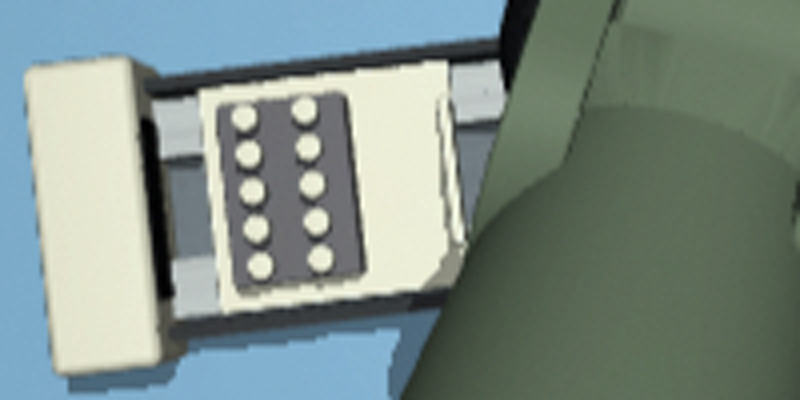

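The scene view shows the plate's upper edge running from (172,302) to (335,400), close to the "home" prediction. To settle height and level, I'll triangulate the ten tube tops before and after the push.

Run:
```python
from h import *
f=grab_frame("top");g=grab_frame("scene")
def tri(S,T):
    out=[]
    for u,v in zip(S,T):
        A=[];b=[]
        for F,p in((g,u),(f,v)):
            M=np.array(F["cam_to_world"]);d=M[:3,:3]@[(p[0]-F["cx"])/F["fx"],(p[1]-F["cy"])/F["fy"],1];d/=np.linalg.norm(d)
            Q=np.eye(3)-np.outer(d,d);A.append(Q);b.append(Q@M[:3,3])
        P=np.linalg.solve(sum(A),sum(b))-[x,y,0];out.append([P@X,P@Y,P[2]])
    return np.array(out)
n=np.array
S0=n([(286,277),(313,292),(339,311),(368,324),(397,342),(247,308),(275,324),(303,341),(331,356),(360,374)])/4+[200,110]-.5
S1=n([(338,133),(376,153),(417,175),(459,198),(502,220),(289,177),(329,197),(369,218),(411,240),(453,263)])/6+[250,130]-.5
T0=n([(490,92),(495,126),(500,163),(503,202),(508,238)][::-1]+[(549,83),(554,122),(558,159),(562,194),(566,231)][::-1])/4+[120,180]-.5
T1=n([(245,119),(249,153),(252,190),(256,228),(260,266)][::-1]+[(305,110),(308,147),(312,184),(316,221),(321,259)][::-1])/4+[120,180]-.5
P0=tri(S0,T0);P1=tri(S1,T1)
D=P1-P0;print(np.round(P0*1e3,1).tolist());print(np.round(D*1e3,1).tolist());print(D.mean(0),"home travel",s-c)
A=np.c_[P0[:,:2]-P0[:,:2].mean(0),np.ones(10)];print("dz plane",np.linalg.lstsq(A,D[:,2],rcond=None)[0])
```

```text
[[-40.9, -21.7, 93.2], [-21.5, -21.1, 93.1], [-1.0, -22.2, 92.1], [19.0, -21.7, 94.4], [38.0, -20.6, 92.0], [-41.4, -53.5, 92.4], [-21.3, -53.3, 92.7], [-2.0, -53.0, 91.7], [17.9, -53.0, 93.4], [38.7, -53.0, 93.5]]
[[0.1, 132.7, -6.3], [0.7, 131.8, -5.5], [0.6, 132.9, -4.7], [0.9, 132.4, -7.7], [1.0, 132.4, -6.6], [0.5, 132.1, -7.5], [0.7, 132.2, -7.0], [1.3, 131.9, -5.6], [1.6, 132.2, -7.2], [0.9, 131.8, -7.2]]
[ 0.00083085  0.13223088 -0.00653033] home travel 0.13031994177714887
dz plane [-0.00706599  0.02343082 -0.00653033]
```

The drop is 6.5 mm on average and level within noise (about 0.7 mm from front to back). So the carrier is in the notches. I'll retreat further and take one last look before handing in.

Run:
```python
from h import *
move_l(W(0,-.14,.24),.2)
f=grab_frame("scene");cv2.imwrite("pics/s4.png",f["img"][:,:,::-1])
for n in("reagent","beaker","tipbox"): print(n,[(np.round(d["centre"],1).tolist(),round(d["score"],2)) for d in tip_of("scene",n)])
print(lo())
```

```text
reagent [([341.4, 257.5], 0.73)]
beaker [([373.7, 217.5], 0.63)]
tipbox [([267.4, 154.4], 0.73)]
[-8.000e-04 -1.391e-01  2.385e-01 -7.488e-01 -2.549e-01  1.415e+01]
```

View pics/s4.png

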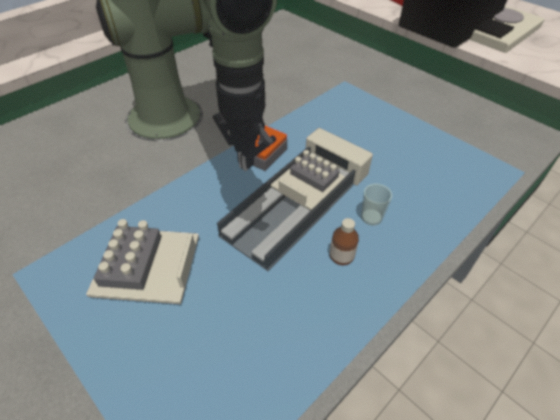

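The carrier sits level near the housing at (310,175). The bottle (343,245), beaker (375,205) and tip box (267,150) are where they started, and the gripper is clear. I'm handing in.

```bash
python3 -c "
from cell import *
sign_off()"
```

```text
the job is handed in; nothing more can be done
```

The small carrier is seated in the locating notches and level, as far as my checks can tell. I pushed it there with the shut fingertips against the push plate, doing the last 12 mm in 1 mm steps. Then I backed the arm away and handed in at about 14 s on the robot's clock.

- **Drop and level:** comparing the ten tube tops before and after, from both cameras, gives an average drop of 6.5 mm (7 mm nominal). The front dropped 6.2 mm and the back 6.9 mm, which is level within measuring noise.
- **Travel:** the tube tops moved 132.2 mm, against 130.3 mm estimated to home. The 1.9 mm excess is about what the 3 mm of play and my measuring error would cover.
- **Force:** the push stayed at about 3–4 N in the readings. It fell to near zero at step 7, probably as the feet dropped in. It never rose to the 8 N stop threshold, so I have no hard stop confirming the seat. That rests on the measured drop.
- **Bystanders:** the tip box and bottle were detected within about 2 pixels of where they started. The beaker was not detected in that camera at the start, but it looks unmoved in the last picture.
- **Fit outlier:** one corner in my loader fit was off by 5 pixels because I had picked the wrong edge. It lies across the rails and did not affect the distance along them.

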